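# Focus the inspection camera and hold a filter up to it

## Task

Turn the focus knob on the grey control box clockwise until its white pointer stands at the red index mark, and let go of it. Then draw the amber filter out of the wooden rack by its tab and hold it up in front of the blue inspection camera: upright, square-on to the lens (either face), the centre of its glass level with the middle of the lens and straight above the white cross. Finish while still holding it there, fingers on the tab and clear of the frame's glass, and leave the other two filters, the tape roll and the bottle where they are.

Things in the scene. Friction and masses are not known exactly. Their poses are not given: they have to be found in the camera images.
- focus_unit: Grey control box, 110 x 110 mm, 48 mm high, fixed to the bench; origin under its centre, z up. A black dial disc (80 mm across, its face 50 mm above the bench) on top carries white ticks and one red index mark at the rim on the box's own +x side.
- focus_knob (a joint): Focus knob on the box's vertical centre axis, in rad: grows as the knob is turned clockwise seen from above, range 0 to 2.8. At 1.40 the white pointer stands at the red index mark; it starts between 0.1 and 0.7. It stays where it is left (friction torque about 0.04 N m).
- knob_grip (a point): Point on the knob's axis, 74 mm above the bench, turning with the knob; its x axis points along the grip bar to the end with the white pointer line. The black grip bar is 46 mm long (x), 14 mm thick (y) and its top is 84 mm above the bench, its foot 54 mm (on a round 56 mm skirt).
- index_mark (a point): Middle of the red index mark on the dial, 42.5 mm from the knob's axis.
- rack: Wooden rack, fixed: block 70 x 240 mm, 30 mm high, origin under its centre, row of three slots along its y at -75, 0 and +75 mm. Each slot is open at the top, 20 mm deep, 12.5 mm wide (x) and 53.5 mm long (y), and holds one filter upright.
- amber_filter: The filter wanted: aluminium frame 10 mm thick (x, the direction its faces look) and 50 mm wide (y), 52 mm high, with a round amber-orange glass 36 mm across in both faces. On top in the middle stands a tab 10 mm thick (x), 20 mm wide (y), from 52 to 97 mm above the underside, its top 4 mm amber. Origin at the centre of the underside, z up; at the start the origin is 10 mm above the bench, in any of the three slots. About 90 g (60 to 125 g).
- amber_filter_glass (a point): Centre of the amber glass: on the filter's axis, 27 mm above its underside.
- green_filter: The same filter with green glass, origin alike; stays in the rack.
- blue_filter: The same filter with blue glass, origin alike; stays in the rack.
- camera_stand: Inspection camera on a fixed stand. Origin under the white cross, z up; x points from the cross to the camera, whose lens looks back along -x. Black base plate 300 x 100 mm, 8 mm thick, from 40 mm before the cross to 260 mm beyond it. Camera: blue body 85 x 58 x 60 mm on a post, black lens barrel 48 mm across; its axis is level and 165 mm above the bench; the top of the camera is 195 mm above the bench.
- view_point (a point): The place for the centre of the glass: on the lens axis, straight above the white cross, 165 mm above the bench, 120 mm in front of the lens; axes as the camera stand's.
- lens_front (a point): Middle of the front of the lens.
- tape_roll: Roll of blue tape lying flat, 90 mm across, 24 mm high; origin under its centre. Bystander.
- bottle: White bottle with red cap, 48 mm across, 110 mm high; origin under its centre. Bystander.
There are look-alikes about, which are no part of the job. Several things have the shape of the rack; the one meant has the colours described above.

How it is judged:
By the outcome, as a careful person would: the job done as asked, in the order asked, and still so for the second after the job is handed in, while the arm keeps its last pose, push and grip.
It also fails if it takes over 53 s, if anything falls off the work surface, if the arm or the gripper's body presses on something with over 40 N, if the wrist force passes 120 N, or if a joint passes its speed limit or range.

## Robot

A 6-joint arm with a two-finger parallel gripper is mounted at the origin on the work surface. World frame = base frame: x ahead of the robot, y to its left, z up, the work surface at z = 0. Lengths are in m, angles in degrees, forces in N, time in s.
With the tool pointing down it reaches from about 0.4 to 0.825 m from the base axis. Payload 7 kg.
Tool frame: the origin (TCP) lies midway between the tips of the shut fingers; the grasp point (between the pads) lies 19 mm behind it (hold_point_z is the distance from the TCP to the grasp point, in m); z points along the fingers, y is the direction in which the jaws open and shut (so a half turn about z gives the same grasp; the last joint's range is limited). The gripper opens to 85 mm and grips with 20 to 120 N. Pads are 22 mm wide; open, the fingers measure 114 mm over their backs; the gripper's body (76 mm by 85 mm) begins 54 mm behind the grasp point. The pads swing forward as they close: fully open they stand 13 mm farther back than shut.
Start: joints at [-48.982, 20.546, 0.682, 0, -70.136, -16.507], TCP at [0.28, -0.614, 0.231] pointing down, gripper open.
Joint ranges: [-176.03, 176.03], [-82.01, 121.73], [-58.28, 71.71], [-173.87, 95.51], [-174.79, -0.11], [-173.66, 173.66]. Speed limits (degrees/s): [136.94, 136.94, 172.46, 180, 180, 180].

## Interface

Orientations are given as [roll, pitch, yaw] about the fixed x, y, z axes, in that order (R = Rz(yaw) Ry(pitch) Rx(roll)).
In Python, from workcell import * gives the robot as it stands.
- The arm moves only by the tool carry_out, never from a script. Its argument "steps" is a list of rows, each a list of 3 entries, a list of its own where there are three numbers: the gripper command: -1 is fully open, 1 is shut, values between are in proportion, then the shift along the tool's x, y, z each as a share of 10 cm, from -1 to 1, then the turn about the tool's z as a share of 90 degrees, from -1 to 1. In form: [[hand, [tx, ty, tz], yaw], ...]. A call has 1 to 12 rows; each row is the pose to reach, as a shift and turn from the pose measured when the call began, along the tool's axes at that moment; what a row does not reach only later rows make up. A row lasts 1/10 s, in which the tool goes at most 50 mm and 8.59 degrees, less where a joint would pass 70% of its speed; a pose out of reach is approached as far as the arm can. A call with a number of a shift or a turn outside -1 to 1 is refused whole. A call with a gripper value outside its range is refused whole. The fingers move at their own pace and stop on an object; the grip force is fixed at half the most. Time passes only in rows, so rows that repeat a pose let the fingers close. It gives the time, the measured TCP pose, the force and the opening at its end, in the units of the state.
- get_obs(): the state, without advancing time (a new reading comes with each control period).
- snapshot(name): name is "scene" or "side" or "wrist"; returns (picture, depth): 384x512x3 uint8, red, green, blue; 384x512 float32, m along the optical axis (not along the pixel's ray), 0 where there is no reading.
- calibration(name): a dict with "intrinsics" (3x3 intrinsics, pixels), "rvec" (rotation vector, rad) and "tvec" (3), from world to camera coordinates, as OpenCV has them; the wrist camera has in their place "tool_from_camera" (4x4, takes a point from camera to tool coordinates, whose origin is the TCP and whose axes are the flange's). Camera axes: x right, y down, z forward; pixel columns grow to the right and rows downward; lengths in m; the calibration is good to about 2 mm. A picture is of the moment at which its call begins: read the wrist's pose just before it. calibration takes no time and is no camera call.
- sign_off(): hands the job in, once; it reports no verdict.
Trained networks look in the newest picture that a camera, given by its name, has taken for a name from the list of things; names that differ only in an ending like _2 or _b are one class to them, and where a whole thing is asked for, a point or a joint stands for the part that bears it (a point fixed in the world has none). Each returns a list of dicts, best first, with "confidence" (0 to 1); they miss things now and then, are a little off and sometimes report something else, mostly with a low value. They report only what shows in the picture. A call takes as long as a camera call. They do not tell look-alikes from the thing itself.
- find_in(label, camera): "extent" ([left, top, right, bottom] in pixels, round what is visible of it).
The state is a dict: "time": time; "joint_positions": joint angles; "joint_vel": joint speeds; "tau": joint torques, N m; "position": TCP position; "tcp_rot": TCP orientation; "wrist_force": force on the tool from outside, world axes, zero at the start; "torque": the same for the moment, N m; "opening": finger opening in m.
Only numpy, scipy, OpenCV 4.12 (cv2) and the standard library are available. Lean on these libraries where they do the work, as an engineer would, in place of code of your own. Each camera call takes 0.05 s, during which the arm holds its last target.

## Working session

There is one attempt and no reset: what is moved stays moved. The work goes in short steps, Python scripts to look and compute and a tool call to move; the robot and the scene stay as the last step left them, time stands still between calls to the robot, and variables do not carry over. Pictures are saved under pics/ and viewed, and the job is handed in when it is done.

Besides the shell and the picture viewer there is one more tool, called after "Request:" by a JSON object that holds its "op" and its "data", one argument or row to a line. carry_out: Moves the arm, as the interface text tells. Its arguments: {"type":"object","properties":{"steps":{"type":"array","items":{"type":"array"}}},"required":["steps"]}

```bash
mkdir -p pics; ls; python3 - <<'E'
from workcell import *
import cv2
o=get_obs(); print({k:o[k] for k in ('time','position','tcp_rot','joint_positions','opening')})
for n in ('scene','side','wrist'):
    im,d=snapshot(n); cv2.imwrite(f'pics/{n}0.png',im[:,:,::-1]); import numpy as np; np.save(f'pics/{n}0d.npy',d); np.save(f'pics/{n}0.npy',im)
    print(n,calibration(n))
E
```

```text
pics
{'time': 0.0, 'position': array([ 0.27980813, -0.61373717,  0.23038275]), 'tcp_rot': array([ 1.79906182e+02, -9.26417799e-03, -1.55494007e+02]), 'joint_positions': array([-4.89813787e+01,  2.05895258e+01,  6.32945007e-01, -1.89085992e-02,
       -7.01360023e+01, -1.65061969e+01]), 'opening': 0.08544181188360826}
scene {'intrinsics': array([[426.4741825 ,   0.        , 258.27125676],
       [  0.        , 426.4741825 , 195.2354772 ],
       [  0.        ,   0.        ,   1.        ]]), 'rvec': array([ 2.03026318,  1.09851795, -0.49851339]), 'tvec': array([-0.29306932, -0.17802206,  1.35046248])}
side {'intrinsics': array([[466.9275517 ,   0.        , 252.87840641],
       [  0.        , 466.9275517 , 194.66654487],
       [  0.        ,   0.        ,   1.        ]]), 'rvec': array([ 0.78134497, -2.47820168,  1.22135693]), 'tvec': array([0.42194613, 0.27218811, 1.22755953])}
wrist {'intrinsics': array([[273.55201129,   0.        , 254.90222367],
       [  0.        , 273.55201129, 194.20107858],
       [  0.        ,   0.        ,   1.        ]]), 'tool_from_camera': array([[ 2.10673542e-04, -9.65672385e-01, -2.59762970e-01,
         6.65031618e-02],
       [ 9.99999949e-01,  1.40621577e-04,  2.88259552e-04,
        -3.93997063e-04],
       [-2.41836011e-04, -2.59763017e-01,  9.65672365e-01,
        -1.43642672e-01],
       [ 0.00000000e+00,  0.00000000e+00,  0.00000000e+00,
         1.00000000e+00]])}
```

View pics/scene0.png

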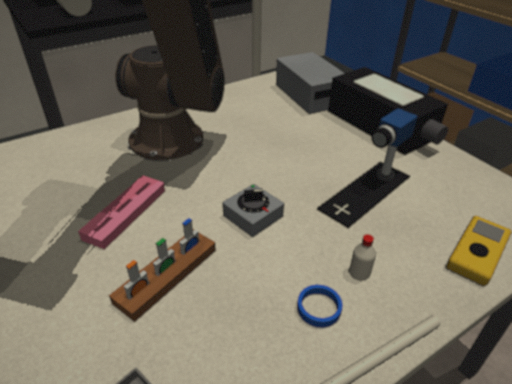

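View pics/side0.png

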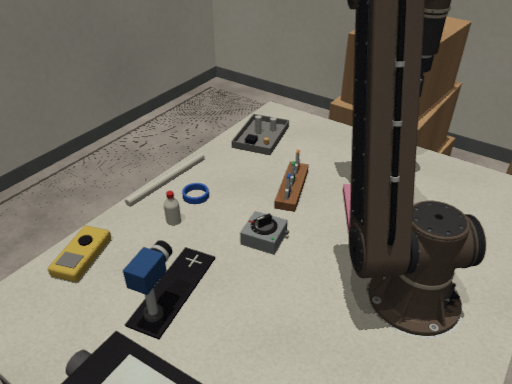

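View pics/wrist0.png

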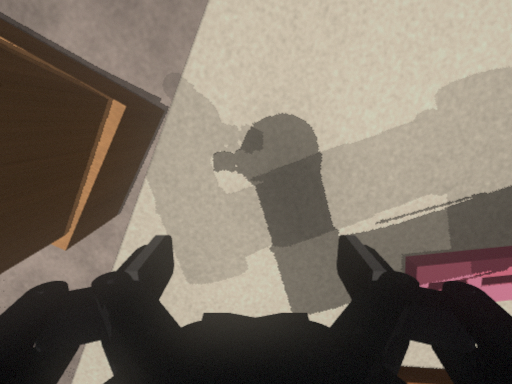

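Scene view: the wooden rack is at (165,272) with amber (135,278), green (163,255) and blue (188,235). The pink rack at (122,210) is a look-alike. The focus box is at (253,208), the white cross at (342,210), the blue camera at (393,130), the tape at (320,305) and the bottle at (362,258).

```bash
cat > h.py <<'E'
from workcell import *
import cv2, numpy as np
from scipy.spatial.transform import Rotation as R
def cam(n,o=None):
    c=calibration(n);K=c['intrinsics']
    if n=='wrist':
        T=np.eye(4);T[:3,:3]=R.from_euler('xyz',o['tcp_rot'],degrees=True).as_matrix();T[:3,3]=o['position']
        M=T@c['tool_from_camera']
    else:
        M=np.eye(4);M[:3,:3]=cv2.Rodrigues(c['rvec'])[0];M[:3,3]=c['tvec'];M=np.linalg.inv(M)
    return K,M
def cloud(n,d,o=None):
    K,M=cam(n,o);v,u=np.mgrid[:384,:512]
    P=np.stack([(u-K[0,2])/K[0,0]*d,(v-K[1,2])/K[1,1]*d,d],-1)
    P=P@M[:3,:3].T+M[:3,3];P[d==0]=np.nan;return P
def onz(n,u,v,z,o=None):
    K,M=cam(n,o);r=M[:3,:3]@np.array([(u-K[0,2])/K[0,0],(v-K[1,2])/K[1,1],1]);return M[:3,3]+r*(z-M[2,3])/r[2]
def proj(n,p,o=None):
    K,M=cam(n,o);q=np.linalg.inv(M)@np.append(p,1);q=K@q[:3];return q[:2]/q[2]
E
python3 - <<'E'
from h import *
for n in('scene','side'):
    d=np.load(f'pics/{n}0d.npy');im=np.load(f'pics/{n}0.npy');P=cloud(n,d)
    if n=='scene':
        for nm,(u,v) in dict(knob=(253,192),red=(265,209),amberTop=(133,265),greenTop=(161,242),blueTop=(187,222),cross=(342,210),camtop=(397,115),tape=(305,300),cap=(368,239),table=(250,300)).items(): print(nm,P[v,u].round(4))
    for i,(u,v) in enumerate([(165,265),(265,205),(375,160)] if n=='scene' else [(292,185),(265,230),(170,280)]):
        c=im[v-50:v+50,u-65:u+65]; cv2.imwrite(f'pics/c_{n}{i}.png',cv2.resize(c,None,fx=4,fy=4,interpolation=cv2.INTER_CUBIC)[:,:,::-1])
a=[cv2.imread(f'pics/c_{n}{i}.png') for n in('scene','side') for i in range(3)]
cv2.imwrite('pics/m.png',cv2.resize(np.vstack([np.hstack(a[:3]),np.hstack(a[3:])]),(798,420)))
E
```

```text
knob [0.462  0.028  0.0875]
red [0.4959 0.0405 0.0531]
amberTop [ 0.5449 -0.2965  0.1077]
greenTop [ 0.5167 -0.2275  0.1071]
blueTop [ 0.4914 -0.1576  0.1067]
cross [0.5627 0.2346 0.0074]
camtop [0.5082 0.4374 0.1953]
tape [ 0.7272 -0.0159  0.0014]
cap [0.7367 0.1282 0.1086]
table [ 0.6658 -0.1111  0.0016]
```

View pics/m.png

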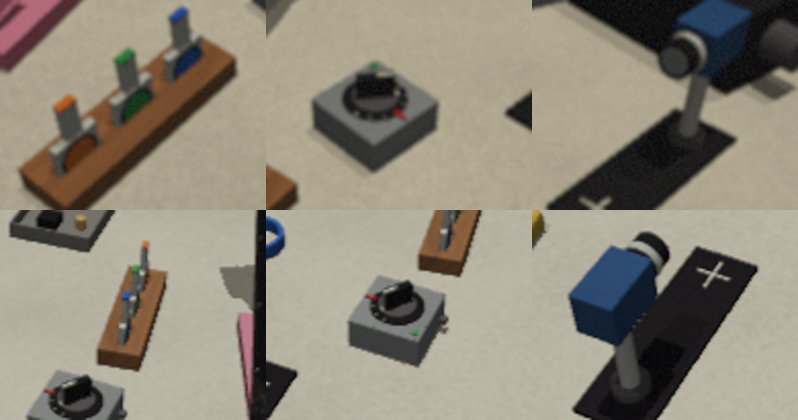

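View pics/c_scene0.png

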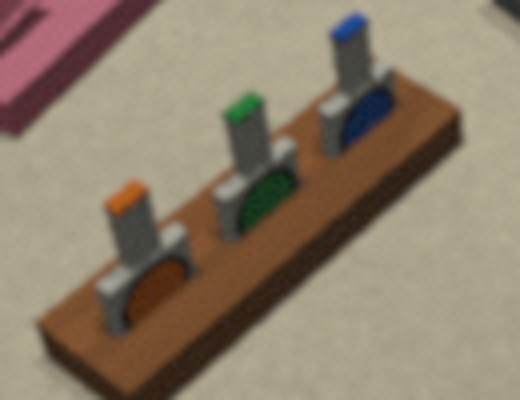

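View pics/c_scene1.png

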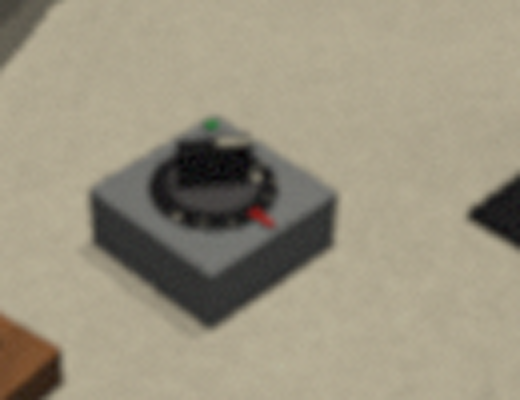

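Request:
{"op": "carry_out", "data": {
  "steps": [
    [-1, [-0.43, 0.5, 0], 0],
    [-1, [-0.86, 1, 0], 0],
    [-1, [-0.86, 1, 0], 0],
    [-1, [-0.86, 1, 0], 0]
  ]
}}

```text
time: 0.55
position: [0.3174, -0.4841, 0.2312]
tcp_rot: [179.9, 0.0, -155.3]
wrist_force: [0.6, -0.6, -0.8]
opening: 0.0855
```

Request:
{"op": "carry_out", "data": {
  "steps": [
    [-1, [-0.43, 0.5, 0], 0],
    [-1, [-0.86, 1, 0], 0],
    [-1, [-0.86, 1, 0], 0],
    [-1, [-0.86, 1, 0], 0]
  ]
}}

```text
time: 0.95
position: [0.3544, -0.3547, 0.2319]
tcp_rot: [180.0, 0.1, -155.2]
wrist_force: [0.7, 0.1, -0.3]
opening: 0.0855
```

Request:
{"op": "carry_out", "data": {
  "steps": [
    [-1, [-0.43, 0.5, 0], 0],
    [-1, [-0.86, 1, 0], 0],
    [-1, [-0.86, 1, 0], 0],
    [-1, [-0.86, 1, 0], 0]
  ]
}}

```text
time: 1.35
position: [0.3915, -0.2256, 0.2325]
tcp_rot: [180.0, 0.2, -155.0]
wrist_force: [-0.5, -0.1, -0.2]
opening: 0.0857
```

Request:
{"op": "carry_out", "data": {
  "steps": [
    [-1, [-0.43, 0.5, 0], 0],
    [-1, [-0.86, 1, 0], 0],
    [-1, [-0.86, 1, 0], 0],
    [-1, [-0.86, 1, 0], 0]
  ]
}}

```text
time: 1.75
position: [0.4284, -0.0966, 0.2329]
tcp_rot: [180.0, 0.2, -154.8]
wrist_force: [0.5, -0.6, 0.3]
opening: 0.086
```

Request:
{"op": "carry_out", "data": {
  "steps": [
    [-1, [-0.43, 0.5, 0.1], -0.1],
    [-1, [-0.86, 1, 0.2], -0.2],
    [-1, [-0.86, 1, 0.3], -0.3],
    [-1, [-0.86, 1, 0.3], -0.4],
    [-1, [-0.86, 1, 0.3], -0.5],
    [-1, [-0.86, 1, 0.3], -0.6],
    [-1, [-0.86, 1, 0.3], -0.6],
    [-1, [-0.86, 1, 0.3], -0.6]
  ]
}}

```text
time: 2.55
position: [0.4641, 0.0295, 0.203]
tcp_rot: [-179.9, 0.1, -100.8]
wrist_force: [0.7, 1.2, -0.0]
opening: 0.0855
```

```bash
python3 - <<'E'
from h import *
o=get_obs(); print(o['time'],o['position'],o['tcp_rot'],o['joint_positions'])
im,d=snapshot('wrist');np.save('pics/w1.npy',im);np.save('pics/w1d.npy',d)
import pickle;pickle.dump(o,open('pics/w1o.pkl','wb'))
cv2.imwrite('pics/w1.png',im[:,:,::-1])
cv2.imwrite('pics/w1c.png',cv2.resize(im[90:290,130:390],None,fx=3,fy=3,interpolation=cv2.INTER_CUBIC)[:,:,::-1])
E
```

```text
2.55 [0.46406498 0.02946815 0.20301561] [-1.79880057e+02  1.04907591e-01 -1.00826219e+02] [ 2.79879304e+01  1.58218032e+00 -2.72874391e+01 -7.50483274e-03
 -6.09711673e+01 -3.88106262e+01]
```

View pics/w1.png

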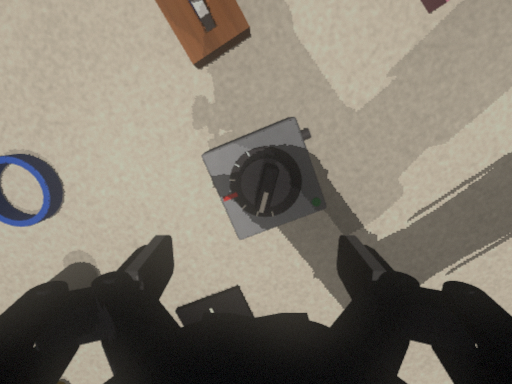

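View pics/w1c.png

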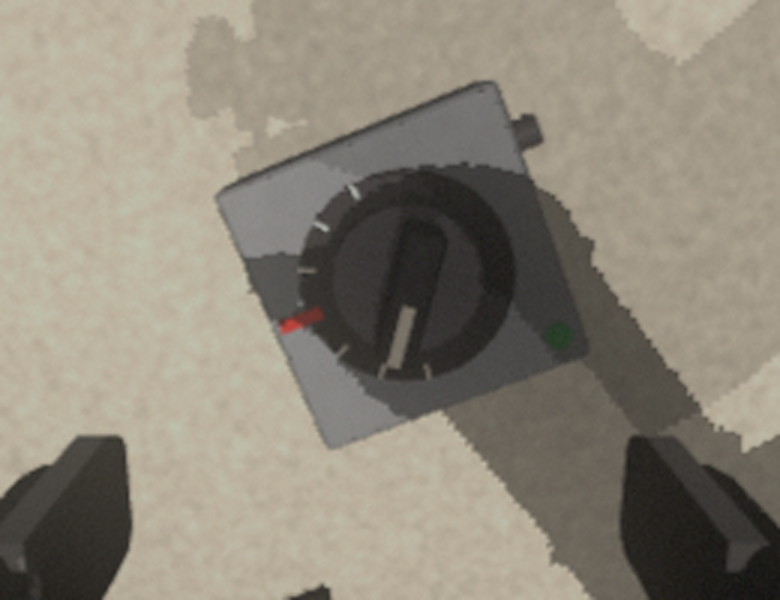

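```bash
python3 - <<'E'
from h import *
import pickle
o=pickle.load(open('pics/w1o.pkl','rb'));im=np.load('pics/w1.npy');d=np.load('pics/w1d.npy');P=cloud('wrist',d,o)
b=np.array([onz('wrist',x/3+130,y/3+90,.048,o) for x,y in[(220,193),(490,82),(587,355),(330,447)]])
print('corners',b.round(4)); c=b.mean(0);print('c',c.round(4),[np.linalg.norm(b[i]-b[i-1]).round(4) for i in range(4)])
for i in range(4): e=b[i]-b[i-1];print(np.degrees(np.arctan2(e[1],e[0])).round(1))
r1=onz('wrist',322/3+130,314/3+90,.05,o);r2=onz('wrist',284/3+130,328/3+90,.05,o);rm=(r1+r2)/2
print('red',rm.round(4),np.linalg.norm((rm-c)[:2]),np.degrees(np.arctan2(*(rm-c)[1::-1])))
m=(P[...,2]>.078)&(P[...,2]<.095)&(np.linalg.norm(P[...,:2]-c[:2],axis=-1)<.04)
q=P[m];print(m.sum(),q.mean(0),np.median(q[:,2]))
box=cv2.minAreaRect((q[:,:2]*1000).astype(np.float32));print(box)
u,s,vt=np.linalg.svd(q[:,:2]-q[:,:2].mean(0));print('bar',np.degrees(np.arctan2(vt[0,1],vt[0,0])))
p1=onz('wrist',410/3+130,308/3+90,.084,o);p2=onz('wrist',395/3+130,368/3+90,.084,o);e=p2-p1
print('ptr',p1,p2,np.degrees(np.arctan2(e[1],e[0])))
k=(p2-p1)[:2]
E
```

```text
corners [[ 0.5132 -0.0112  0.048 ]
 [ 0.4112 -0.0311  0.048 ]
 [ 0.39    0.0751  0.048 ]
 [ 0.4942  0.0941  0.048 ]]
c [0.4522 0.0317 0.048 ] [np.float64(0.107), np.float64(0.104), np.float64(0.1083), np.float64(0.1059)]
-79.7
-168.9
101.3
10.3
red [0.4935 0.0411 0.05  ] 0.04240991922854571 12.792745589098855
660 [0.45284063 0.03054867 0.08488435] 0.08502680691988601
((453.19281005859375, 31.97624969482422), (46.8691520690918, 14.023462295532227), 65.10694122314453)
bar 65.27196012099968
ptr [0.45284351 0.03455338 0.084     ] [0.46151735 0.05423116 0.084     ] 66.21241621903916
```

Request:
{"op": "carry_out", "data": {
  "steps": [
    [-1, [0, 0.11, 0.2], 0.08],
    [-1, [0, 0.11, 0.5], 0.15],
    [-1, [0, 0.11, 0.9], 0.15],
    [-1, [0, 0.11, 0.9], 0.15],
    [-1, [0, 0.11, 0.9], 0.15]
  ]
}}

```text
time: 3.1
position: [0.4537, 0.0312, 0.1134]
tcp_rot: [-179.9, 0.0, -114.5]
wrist_force: [0.4, 0.2, 0.2]
opening: 0.0852
```

```bash
cat >> h.py <<'E'
def go(p,yaw=None):
    o=get_obs();M=R.from_euler('xyz',o['tcp_rot'],degrees=True).as_matrix()
    s=M.T@(np.array(p)-o['position'])*10
    print('t',o['time'],'pos',o['position'].round(4),'rot',o['tcp_rot'].round(2),'shift',s.round(3), 'yaw', None if yaw is None else round(((o['tcp_rot'][2]-yaw+180)%360-180)/90,3))
    return o
E
python3 - <<'E'
from h import *
o=go([.453,.032,.058],-114.5)
E
```

```text
t 3.1 pos [0.4537 0.0312 0.1134] rot [-1.7994e+02  4.0000e-02 -1.1447e+02] shift [-0.004  0.01   0.554] yaw 0.0
```

Request:
{"op": "carry_out", "data": {
  "steps": [
    [-1, [0, 0.01, 0.27], 0],
    [-1, [0, 0.01, 0.53], 0],
    [-1, [0, 0.01, 0.53], 0],
    [-1, [0, 0.01, 0.53], 0],
    [0, [0, 0.01, 0.53], 0],
    [0.5, [0, 0.01, 0.53], 0],
    [1, [0, 0.01, 0.53], 0],
    [1, [0, 0.01, 0.53], 0],
    [1, [0, 0.01, 0.53], 0],
    [1, [0, 0.01, 0.53], 0],
    [1, [0, 0.01, 0.53], 0],
    [1, [0, 0.01, 0.53], 0]
  ]
}}

```text
time: 4.3
position: [0.4531, 0.0317, 0.0609]
tcp_rot: [-179.9, 0.0, -114.5]
wrist_force: [-0.9, -0.1, 5.4]
opening: 0.0127
```

Request:
{"op": "carry_out", "data": {
  "steps": [
    [1, [0, 0, 0], 0],
    [1, [0, 0, 0], 0],
    [1, [0, 0, 0], 0],
    [1, [0, 0, 0], 0]
  ]
}}

```text
time: 4.7
position: [0.4531, 0.0316, 0.0609]
tcp_rot: [-179.9, 0.0, -114.4]
wrist_force: [-0.7, 0.1, 2.6]
opening: 0.0126
```

Request:
{"op": "carry_out", "data": {
  "steps": [
    [1, [0, 0, 0], 0.06],
    [1, [0, 0, 0], 0.12],
    [1, [0, 0, 0], 0.18],
    [1, [0, 0, 0], 0.24],
    [1, [0, 0, 0], 0.3],
    [1, [0, 0, 0], 0.36],
    [1, [0, 0, 0], 0.42],
    [1, [0, 0, 0], 0.48],
    [1, [0, 0, 0], 0.54],
    [1, [0, 0, 0], 0.605],
    [1, [0, 0, 0], 0.605],
    [1, [0, 0, 0], 0.605]
  ]
}}

```text
time: 5.9
position: [0.4528, 0.0319, 0.0609]
tcp_rot: [180.0, 0.1, -168.7]
wrist_force: [-3.5, 4.2, 4.8]
opening: 0.0129
```

Request:
{"op": "carry_out", "data": {
  "steps": [
    [0.5, [0, 0, 0], 0],
    [-1, [0, 0, 0], 0],
    [-1, [0, 0, 0], 0],
    [-1, [0, 0, 0], 0],
    [-1, [0, 0, 0], 0],
    [-1, [0, 0, 0], 0],
    [-1, [0, 0, -0.3], 0],
    [-1, [0, 0, -0.7], 0],
    [-1, [0, 0, -1], 0],
    [-1, [0, 0, -1], 0],
    [-1, [0, 0, -1], 0]
  ]
}}

```text
time: 7.0
position: [0.4529, 0.0321, 0.1614]
tcp_rot: [179.9, 0.2, -168.7]
wrist_force: [-0.0, 0.0, -0.8]
opening: 0.0856
```

```bash
python3 - <<'E'
from h import *
o=go([.453,.032,.058],-114.5)
im,d=snapshot('wrist');np.save('pics/w2.npy',im);np.save('pics/w2d.npy',d)
import pickle;pickle.dump(o,open('pics/w2o.pkl','wb'))
cv2.imwrite('pics/w2c.png',cv2.resize(im[90:290,130:390],None,fx=3,fy=3,interpolation=cv2.INTER_CUBIC)[:,:,::-1])
P=cloud('wrist',d,o);c=np.array([.453,.032])
m=(P[...,2]>.078)&(P[...,2]<.095)&(np.linalg.norm(P[...,:2]-c[:2],axis=-1)<.04)
q=P[m];print(m.sum(),q.mean(0))
print(cv2.minAreaRect((q[:,:2]*1000).astype(np.float32)))
E
```

```text
t 7.0 pos [0.4529 0.0321 0.1614] rot [ 179.94    0.18 -168.75] shift [ 0.002 -0.002  1.034] yaw -0.603
860 [0.4513679  0.03094062 0.08499281]
((453.1319274902344, 31.05356788635254), (47.27018737792969, 13.431805610656738), 11.494219779968262)
```

View pics/w2c.png

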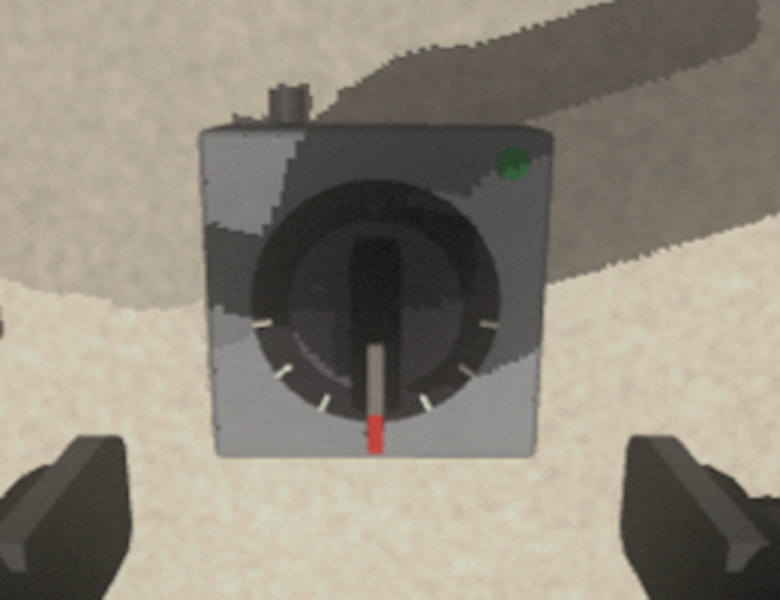

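The pointer (crop 375,375) meets the red mark (375,435) in line; the fit of the bar gives 11.5° against the box's ~11°. The knob is done and free, so I'm going to the amber filter at the outer end of the wooden rack.

Request:
{"op": "carry_out", "data": {
  "steps": [
    [-1, [-0.03, -0.4, -0.2], -0.09],
    [-1, [-0.07, -0.8, -0.3], -0.18],
    [-1, [-0.07, -1, -0.3], -0.27],
    [-1, [-0.07, -1, -0.3], -0.36],
    [-1, [-0.07, -1, -0.3], -0.45],
    [-1, [-0.07, -1, -0.3], -0.54],
    [-1, [-0.07, -1, -0.3], -0.6],
    [-1, [-0.07, -1, -0.3], -0.6]
  ]
}}

```text
time: 7.85
position: [0.4779, -0.0651, 0.1891]
tcp_rot: [179.9, -0.0, -114.7]
wrist_force: [-0.3, 0.7, -0.4]
opening: 0.085
```

```bash
python3 - <<'E'
from h import *
o=go([.54,-.29,.19],-69)
E
```

```text
t 7.85 pos [ 0.4779 -0.0651  0.1891] rot [ 1.7991e+02 -3.0000e-02 -1.1469e+02] shift [ 1.784 -1.504 -0.011] yaw -0.508
```

Request:
{"op": "carry_out", "data": {
  "steps": [
    [-1, [0.3, -0.25, 0], -0.09],
    [-1, [0.6, -0.5, 0], -0.18],
    [-1, [0.9, -0.8, 0], -0.27],
    [-1, [1, -0.85, 0], -0.36],
    [-1, [1, -0.85, 0], -0.45],
    [-1, [1, -0.85, 0], -0.51],
    [-1, [1, -0.85, 0], -0.51]
  ]
}}

```text
time: 8.55
position: [0.5129, -0.1916, 0.1878]
tcp_rot: [179.8, 0.1, -68.9]
wrist_force: [0.0, -0.3, 0.4]
opening: 0.0855
```

```bash
python3 - <<'E'
from h import *
o=go([.54,-.29,.19],-69)
E
```

```text
t 8.55 pos [ 0.5129 -0.1916  0.1878] rot [ 1.7981e+02  9.0000e-02 -6.8910e+01] shift [ 1.015  0.101 -0.023] yaw 0.001
```

Request:
{"op": "carry_out", "data": {
  "steps": [
    [-1, [0.4, 0.05, 0], 0],
    [-1, [0.8, 0.1, 0], 0],
    [-1, [1, 0.1, 0], 0],
    [-1, [1, 0.1, 0], 0],
    [-1, [1, 0.1, 0], 0]
  ]
}}

```text
time: 9.05
position: [0.539, -0.2885, 0.1866]
tcp_rot: [179.7, 0.2, -69.1]
wrist_force: [-0.2, -0.6, 0.6]
opening: 0.0852
```

```bash
cat >w.py <<'E'
from h import *
import pickle,sys
n=sys.argv[1]
o=get_obs()
im,d=snapshot('wrist');np.save(f'pics/{n}.npy',im);np.save(f'pics/{n}d.npy',d)
pickle.dump(o,open(f'pics/{n}o.pkl','wb'));print(o['position'],o['tcp_rot'])
cv2.imwrite(f'pics/{n}.png',cv2.resize(im,None,fx=1.5,fy=1.5,interpolation=cv2.INTER_CUBIC)[:,:,::-1])
E
python3 w.py w3; python3 - <<'E'
from h import *
import pickle
o=pickle.load(open('pics/w3o.pkl','rb'));d=np.load('pics/w3d.npy');P=cloud('wrist',d,o)
im=np.load('pics/w3.npy')
m=((P[...,2]>.099)&(P[...,2]<.115)).astype(np.uint8)
n,l,s,c=cv2.connectedComponentsWithStats(m)
for i in range(1,n):
    if s[i,4]<80: continue
    q=P[l==i]; print(s[i],q.mean(0).round(4),im[l==i].mean(0),cv2.minAreaRect((q[:,:2]*1000).astype(np.float32)))
# rack top
m=(abs(P[...,2]-.03)<.004)
q=P[m];print(len(q),cv2.minAreaRect((q[:,:2]*1000).astype(np.float32)))
E
```

```text
[ 0.53900258 -0.28847684  0.18662419] [ 1.79732104e+02  1.56947192e-01 -6.91487287e+01]
[254 176  12  25 297] [ 0.5383 -0.3008  0.1078] [88.99326599 51.36026936 31.97306397] ((537.9255981445312, -300.2217712402344), (9.304229736328125, 19.765438079833984), 20.81308364868164)
[252 255  11  25 272] [ 0.5136 -0.2308  0.1072] [42.15441176 57.64338235 37.75367647] ((512.9169311523438, -229.10887145996094), (9.293181419372559, 21.16838264465332), 20.623838424682617)
15696 ((539.6077880859375, -244.72161865234375), (590.3869018554688, 417.3067626953125), 15.670795440673828)
```

View pics/w3.png

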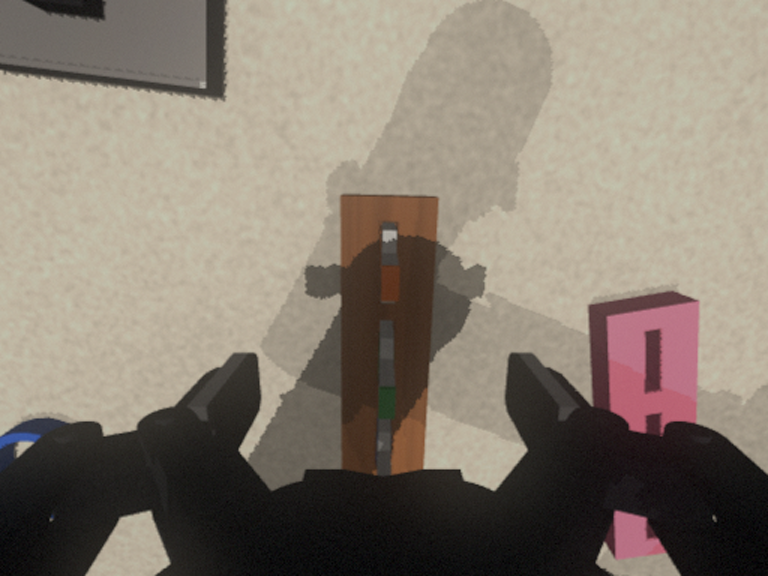

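Close view: the amber tab is at (390,283) in the outer slot, green is behind it at (387,400), and the pink decoy is off to the right at (650,400). The tab measures 9.3 x 19.8 mm with its top at 0.1078, as described.

```bash
python3 - <<'E'
from h import *
o=go([.5381,-.3005,.070],-69.5)
E
```

```text
t 9.1 pos [ 0.539 -0.288  0.187] rot [ 1.7976e+02  1.4000e-01 -6.9060e+01] shift [0.116 0.048 1.17 ] yaw 0.005
```

Request:
{"op": "carry_out", "data": {
  "steps": [
    [-1, [0.06, 0.03, 0], 0],
    [-1, [0.12, 0.05, 0.1], 0],
    [-1, [0.12, 0.05, 0.4], 0],
    [-1, [0.12, 0.05, 0.7], 0],
    [-1, [0.12, 0.05, 0.7], 0],
    [-1, [0.12, 0.05, 0.7], 0]
  ]
}}

```text
time: 9.7
position: [0.5382, -0.301, 0.117]
tcp_rot: [179.7, 0.2, -69.0]
wrist_force: [0.8, -0.4, -0.0]
opening: 0.0855
```

```bash
python3 - <<'E'
from h import *
o=go([.5381,-.3005,.070],-69.5)
E
python3 w.py w4
```

```text
t 9.7 pos [ 0.5382 -0.301   0.117 ] rot [ 1.7969e+02  1.6000e-01 -6.9040e+01] shift [-0.004 -0.004  0.47 ] yaw 0.005
[ 0.5381868 -0.3010375  0.1169579] [ 1.79686045e+02  1.57557521e-01 -6.90436892e+01]
```

View pics/w4.png

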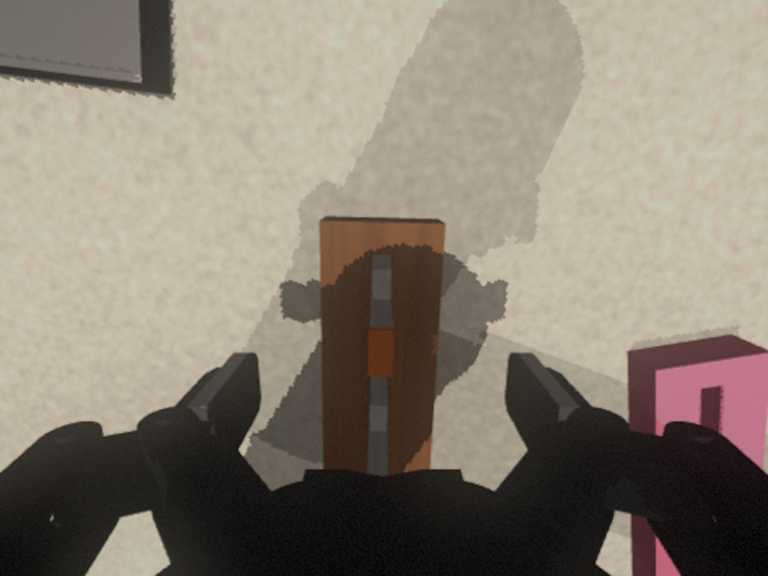

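The tab (381,352) sits midway between the fingers (mid 383). I'll go down and grip.

Request:
{"op": "carry_out", "data": {
  "steps": [
    [-1, [0, 0, 0.25], 0],
    [-1, [0, 0, 0.46], 0],
    [-1, [0, 0, 0.46], 0],
    [-0.3, [0, 0, 0.46], 0],
    [0.2, [0, 0, 0.46], 0],
    [0.5, [0, 0, 0.46], 0],
    [0.7, [0, 0, 0.46], 0],
    [1, [0, 0, 0.46], 0],
    [1, [0, 0, 0.46], 0],
    [1, [0, 0, 0.46], 0],
    [1, [0, 0, 0.46], 0],
    [1, [0, 0, 0.46], 0]
  ]
}}

```text
time: 10.95
position: [0.5392, -0.3014, 0.0727]
tcp_rot: [179.8, 0.0, -69.0]
wrist_force: [-0.8, 0.6, 5.8]
opening: 0.0089
```

Request:
{"op": "carry_out", "data": {
  "steps": [
    [1, [0, 0, 0], 0],
    [1, [0, 0, 0], 0],
    [1, [0, 0, 0], 0],
    [1, [0, 0, 0], 0]
  ]
}}

```text
time: 11.35
position: [0.5392, -0.3014, 0.0727]
tcp_rot: [179.8, 0.0, -69.0]
wrist_force: [-0.4, 1.0, 3.7]
opening: 0.0091
```

Request:
{"op": "carry_out", "data": {
  "steps": [
    [1, [0, 0, -0.08], 0],
    [1, [0, 0, -0.16], 0],
    [1, [0, 0, -0.24], 0],
    [1, [0, 0, -0.4], 0],
    [1, [0, 0, -0.6], 0],
    [1, [0, 0, -0.8], 0],
    [1, [0, 0, -1], 0],
    [1, [0, 0, -1], 0],
    [1, [0, 0, -1], 0]
  ]
}}

```text
time: 12.25
position: [0.5396, -0.3013, 0.1734]
tcp_rot: [179.9, 0.0, -69.0]
wrist_force: [-0.5, 1.1, -1.1]
opening: 0.0089
```

```bash
python3 - <<'E'
from h import *
for n in('scene','side'):
    im,d=snapshot(n);np.save(f'pics/{n}1.npy',im);np.save(f'pics/{n}1d.npy',d);cv2.imwrite(f'pics/{n}1.png',im[:,:,::-1])
E
```

```text
(no output)
```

View pics/scene1.png

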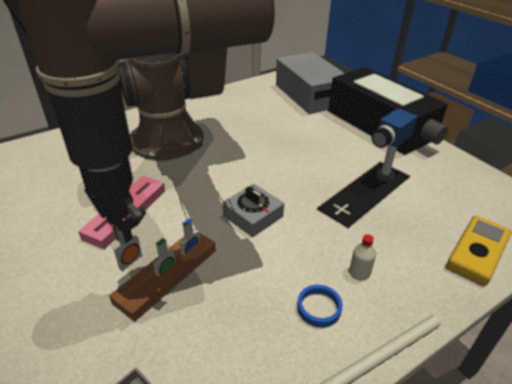

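The amber filter is lifted clear at (128,245). Green and blue are still in their slots. Next is the stand pose.

```bash
python3 - <<'E'
from h import *
for n in('scene','side'):
    im=np.load(f'pics/{n}1.npy');d=np.load(f'pics/{n}1d.npy');P=cloud(n,d)
    g=im.max(-1)
    reg=(P[...,0]>.35)&(P[...,0]<.65)&(P[...,1]>.15)&(P[...,1]<.56)
    m=reg&(P[...,2]<.02)&(g<65)
    k,l,s,c=cv2.connectedComponentsWithStats(m.astype(np.uint8));i=1+np.argmax(s[1:,4]);
    hull=cv2.convexHull(np.argwhere(l==i)[:,::-1].astype(np.float32))[:,0]
    W=np.array([onz(n,u,v,.008)[:2] for u,v in hull])
    r=cv2.minAreaRect((W*1000).astype(np.float32));print(n,s[i],r)
    bp=cv2.boxPoints(r);print(bp.round(1).tolist())
    # white cross inside plate
    ins=np.array([[cv2.pointPolygonTest(hull.reshape(-1,1,2),(float(u),float(v)),True) for u in range(512)] for v in range(384)])>3
    t=ins&(g>110)&(P[...,2]<.02);q=np.argwhere(t);
    k,l,s,c=cv2.connectedComponentsWithStats(t.astype(np.uint8))
    for i in range(1,k):
        if s[i,4]>8: print('white',s[i],c[i],onz(n,*c[i],.008).round(4))
    m=(P[...,2]>.185)&(P[...,2]<.2)&(P[...,1]>.3)&(P[...,0]>.3)&(im[...,2]>im[...,0]*1.3)
    q=P[m];print('cam top',len(q),cv2.minAreaRect((q[:,:2]*1000).astype(np.float32)))
    for l in('lens_front','camera_stand','view_point'):
        try:print(l,find_in(l,n)[:2])
        except Exception as e:print(e)
    x0,y0,x1,y1=(300,80,460,240) if n=='scene' else (110,225,240,345)
    cv2.imwrite(f'pics/st_{n}.png',cv2.resize(im[y0:y1,x0:x1],None,fx=4.5 if n=='side' else 3.7,fy=4.5 if n=='side' else 3.7,interpolation=cv2.INTER_CUBIC)[:,:,::-1])
E
```

```text
scene [ 318  163   91   64 2161] ((540.2152099609375, 338.7055358886719), (95.08744049072266, 296.11334228515625), 11.697967529296875)
[[463.6000061035156, 474.0], [523.7000122070312, 184.10000610351562], [616.7999877929688, 203.39999389648438], [556.7999877929688, 493.29998779296875]]
white [334 204  16  10  70] [341.6        208.84285714] [0.5592 0.2363 0.008 ]
cam top 464 ((520.2613525390625, 431.3790283203125), (59.18472671508789, 88.90222930908203), 11.9336519241333)
lens_front [{'extent': [315.8, 111.8, 417.4, 225.6], 'confidence': 0.6}]
camera_stand [{'extent': [318.4, 108.8, 416.4, 230.6], 'confidence': 0.76}, {'extent': [223.4, 183.0, 283.3, 235.2], 'confidence': 0.33}]
view_point [{'extent': [319.2, 111.0, 417.2, 223.3], 'confidence': 0.92}]
side [ 126  248   89   91 2913] ((536.773193359375, 342.75634765625), (103.94508361816406, 299.2228088378906), 11.735885620117188)
[[455.5, 478.70001220703125], [516.2999877929688, 185.6999969482422], [618.0999755859375, 206.8000030517578], [557.2000122070312, 499.79998779296875]]
white [186 255  16  12  48] [192.875      260.08333333] [0.5617 0.2317 0.008 ]
cam top 767 ((517.5057983398438, 427.62176513671875), (56.88302230834961, 94.99784851074219), 10.896271705627441)
lens_front [{'extent': [122.6, 242.0, 214.0, 341.9], 'confidence': 0.94}]
camera_stand [{'extent': [121.9, 239.4, 214.6, 339.1], 'confidence': 0.6}]
view_point [{'extent': [122.1, 240.1, 211.4, 338.9], 'confidence': 0.72}]
```

View pics/st_scene.png

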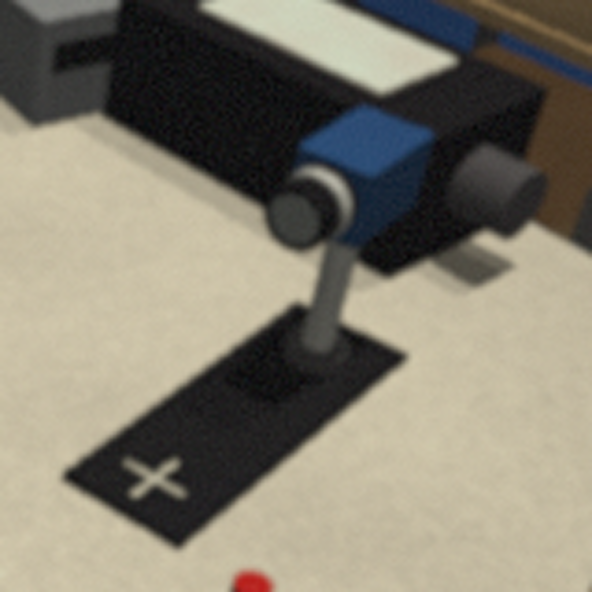

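View pics/st_side.png

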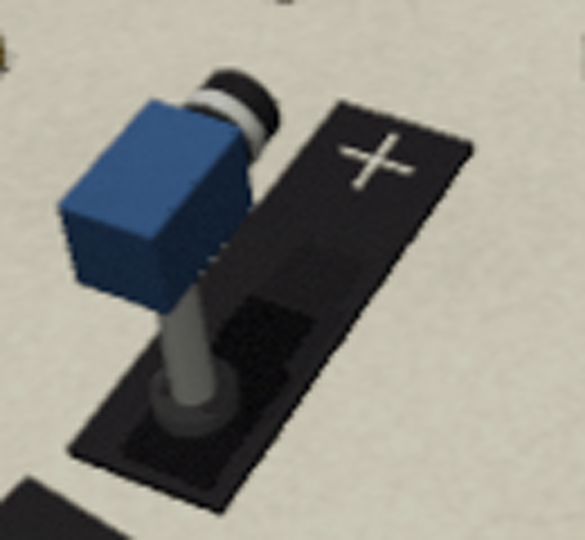

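Request:
{"op": "carry_out", "data": {
  "steps": [
    [1, [0, 0, -0.25], 0],
    [1, [0, 0, -0.5], 0],
    [1, [-0.2, -0.08, -0.6], 0],
    [1, [-0.5, -0.2, -0.6], 0],
    [1, [-0.8, -0.3, -0.6], 0],
    [1, [-1, -0.38, -0.6], 0],
    [1, [-1, -0.38, -0.6], 0]
  ]
}}

```text
time: 13.35
position: [0.5393, -0.1923, 0.2323]
tcp_rot: [179.8, 0.1, -68.9]
wrist_force: [0.0, -0.0, -0.2]
opening: 0.0094
```

Request:
{"op": "carry_out", "data": {
  "steps": [
    [1, [-0.25, -0.1, 0], -0.05],
    [1, [-0.5, -0.2, 0], -0.1],
    [1, [-0.8, -0.3, 0], -0.18],
    [1, [-1, -0.4, 0], -0.26],
    [1, [-1, -0.4, 0], -0.34],
    [1, [-1, -0.4, 0], -0.42],
    [1, [-1, -0.4, 0], -0.45],
    [1, [-1, -0.4, 0], -0.45]
  ]
}}

```text
time: 14.15
position: [0.5407, -0.085, 0.2322]
tcp_rot: [179.9, 0.2, -28.4]
wrist_force: [0.8, -0.4, -0.1]
opening: 0.0092
```

```bash
python3 - <<'E'
from h import *
o=go([.555,.12,.235],11.7);print(o['joint_positions'],o['opening'])
E
```

```text
t 14.15 pos [ 0.5407 -0.085   0.2322] rot [179.89   0.19 -28.36] shift [-0.848 -1.871 -0.029] yaw -0.445
[ 1.15535839e+01  8.64404015e+00 -1.52709718e+01 -4.58083433e-02
 -6.63037230e+01  5.01054085e+01] 0.009239723045297443
```

Request:
{"op": "carry_out", "data": {
  "steps": [
    [1, [-0.1, -0.25, 0], -0.05],
    [1, [-0.2, -0.5, 0], -0.1],
    [1, [-0.3, -0.75, 0], -0.18],
    [1, [-0.42, -0.94, 0], -0.26],
    [1, [-0.42, -0.94, 0], -0.34],
    [1, [-0.42, -0.94, 0], -0.42],
    [1, [-0.42, -0.94, 0], -0.445],
    [1, [-0.42, -0.94, 0], -0.445]
  ]
}}

```text
time: 14.95
position: [0.5485, 0.0175, 0.232]
tcp_rot: [-180.0, 0.2, 11.6]
wrist_force: [0.3, 0.1, -1.0]
opening: 0.0088
```

```bash
python3 - <<'E'
from h import *
o=go([.555,.13,.235],11.7);print(o['joint_positions'],o['opening'])
E
python3 w.py w5
```

```text
t 14.95 pos [0.5485 0.0175 0.232 ] rot [-179.96    0.24   11.62] shift [ 0.29  -1.089 -0.03 ] yaw -0.001
[ 22.22328832   8.8001235  -15.09029133  -0.08710032 -66.33436057
  79.42990225] 0.008823113651141924
[0.54847372 0.01745902 0.23200191] [-179.96295013    0.23559383   11.61814831]
```

View pics/w5.png

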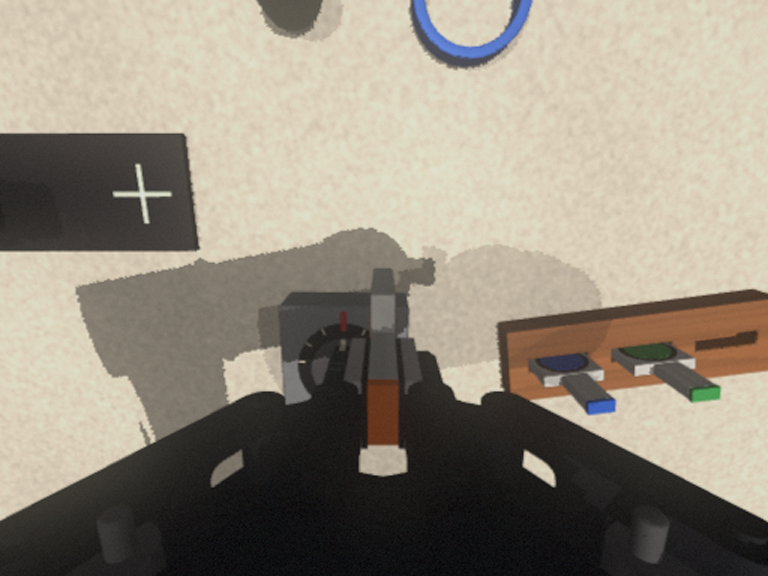

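```bash
python3 - <<'E'
from h import *
import pickle
o=pickle.load(open('pics/w5o.pkl','rb'));d=np.load('pics/w5d.npy');P=cloud('wrist',d,o);im=np.load('pics/w5.npy')
print('cross',onz('wrist',142/1.5,193/1.5,.008,o))
g=im.max(-1).astype(float);s=np.zeros_like(g,bool);s[105:152,70:118]=1
q=np.argwhere(s&(g>120));print('cross',q.mean(0),onz('wrist',q[:,1].mean(),q[:,0].mean(),.008,o), P[q[:,0],q[:,1]].mean(0))
# plate edges
for a,b in (((20,134),(180,133.5)),((20,250),(190,249.5)),((142+30,193),(113,194.5)),((186,140),(198,245))):
    A=onz('wrist',a[0]/1.5,a[1]/1.5,.008,o);B=onz('wrist',b[0]/1.5,b[1]/1.5,.008,o);e=A-B;print('ang',np.degrees(np.arctan2(e[1],e[0])),A,B)
# edge fit by gradients
def edge(col,r0,r1): 
    gg=cv2.GaussianBlur(g,(0,0),1)[r0:r1,col];dd=np.abs(np.diff(gg));i=dd.argmax();return r0+i+.5
for r0,r1 in((80,100),(158,175)):
    pts=np.array([onz('wrist',c,edge(c,r0,r1),.008,o)[:2] for c in range(5,115,3)])
    f=cv2.fitLine(pts.astype(np.float32),cv2.DIST_HUBER,0,.001,.001).ravel();print('edge',np.degrees(np.arctan2(f[1],f[0])),f)
# tab top
m=(im[...,0]>im[...,2]*1.8)&(d>0)&(d<.2);m[:240]=0
q=np.argwhere(m);print(len(q),q.min(0),q.max(0));X=P[m]
M=R.from_euler('xyz',o['tcp_rot'],degrees=True).as_matrix();T=(X-o['position'])@M
print('tool',T.mean(0),T.min(0),T.max(0))
E
```

```text
cross [0.55910867 0.23318096 0.008     ]
cross [128.77734375  94.41015625] [0.55889874 0.23350247 0.008     ] [nan nan nan]
ang 101.79151725970802 [0.58718911 0.33620993 0.008     ] [0.61471176 0.20436892 0.008     ]
ang 101.81006128843275 [0.48620759 0.33869924 0.008     ] [0.51768641 0.18815069 0.008     ]
ang -76.95661894382735 [0.56438366 0.20755569 0.008     ] [0.5527174  0.25791382 0.008     ]
ang 11.396585773591207 [0.61055842 0.19902238 0.008     ] [0.52324473 0.18142226 0.008     ]
edge -78.37643 [ 0.20148093 -0.9794924   0.59912     0.2831016 ]
edge -77.58663 [ 0.21496308 -0.97662216  0.49739558  0.28280625]
928 [253 181] [383 371]
tool [-0.0010523   0.00071852 -0.03621099] [-0.01305127 -0.01333261 -0.10365637] [ 0.01866984  0.02712327 -0.03113412]
```

Request:
{"op": "carry_out", "data": {
  "steps": [
    [1, [0.1, -0.3, 0], 0],
    [1, [0.2, -0.6, 0.05], 0],
    [1, [0.29, -0.9, 0.1], 0],
    [1, [0.29, -1, 0.1], 0],
    [1, [0.29, -1, 0.1], 0],
    [1, [0.29, -1, 0.1], 0]
  ]
}}

```text
time: 15.6
position: [0.5568, 0.1208, 0.222]
tcp_rot: [-180.0, 0.2, 11.5]
wrist_force: [1.1, -0.2, -1.1]
opening: 0.0095
```

```bash
python3 w.py w6; python3 - <<'E'
from h import *
import pickle
o=pickle.load(open('pics/w6o.pkl','rb'));d=np.load('pics/w6d.npy');P=cloud('wrist',d,o);im=np.load('pics/w6.npy')
c0=proj('wrist',[.56,.2335,.008],o);print(c0)
g=im.max(-1).astype(float);s=np.zeros(g.shape,np.uint8);cv2.circle(s,tuple(int(x) for x in c0),28,1,-1)
q=np.argwhere((s>0)&(g>120)&(g-im.min(-1)<40));print('cross',len(q),q.mean(0),onz('wrist',q[:,1].mean(),q[:,0].mean(),.008,o))
m=(im[...,0]>im[...,2]*1.8)&(d>0)&(d<.2);m[:240]=0;m[:,:240]=0;m[:,272:]=0;m[310:]=0
X=P[m];M=R.from_euler('xyz',o['tcp_rot'],degrees=True).as_matrix();T=(X-o['position'])@M
print('tool',np.percentile(T,[2,50,98],axis=0))
go([.561,.2337,.2007],11.8)
E
```

```text
[0.55677688 0.1207719  0.22204855] [-179.97546488    0.2402115    11.4943159 ]
[170.04207225 151.25543743]
cross 293 [151.98976109 170.33105802] [0.55913004 0.23301822 0.008     ]
tool [[-0.01191587 -0.00384472 -0.03744115]
 [-0.00127806  0.00064924 -0.03531167]
 [ 0.00738616  0.00504674 -0.03224189]]
t 15.65 pos [0.5568 0.1205 0.2222] rot [-179.97    0.23   11.47] shift [ 0.267 -1.101  0.214] yaw -0.004
```

View pics/w6.png

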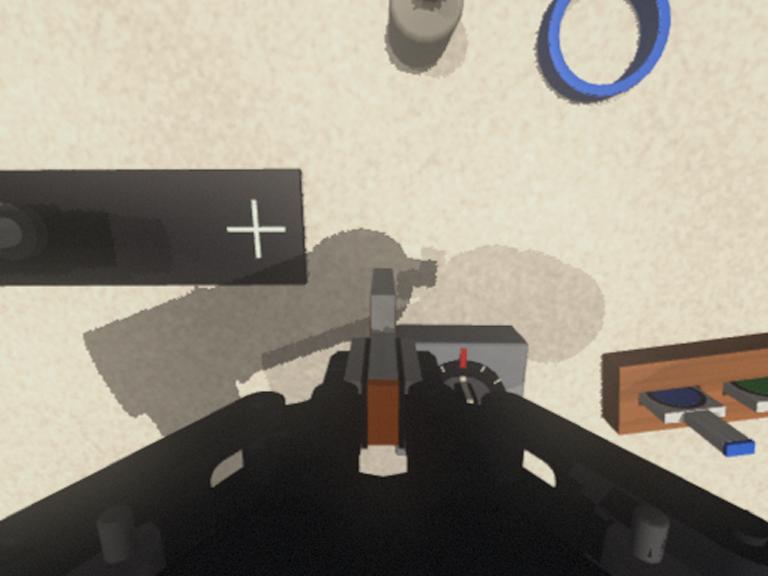

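Request:
{"op": "carry_out", "data": {
  "steps": [
    [1, [0.08, -0.3, 0.05], 0],
    [1, [0.16, -0.6, 0.1], 0],
    [1, [0.24, -0.9, 0.2], 0],
    [1, [0.26, -1, 0.22], 0],
    [1, [0.26, -1, 0.22], 0],
    [1, [0.26, -1, 0.22], 0]
  ]
}}

```text
time: 16.25
position: [0.5624, 0.2228, 0.2004]
tcp_rot: [-180.0, 0.2, 11.4]
wrist_force: [0.2, -0.6, -1.8]
opening: 0.0095
```

```bash
python3 - <<'E'
from h import *
go([.561,.2341,.2003],11.8)
E
```

```text
t 16.25 pos [0.5624 0.2228 0.2004] rot [-179.98    0.23   11.44] shift [ 0.009 -0.114  0.001] yaw -0.004
```

Request:
{"op": "carry_out", "data": {
  "steps": [
    [1, [0, -0.06, 0], -0.004],
    [1, [0.01, -0.115, 0], -0.004],
    [1, [0.01, -0.115, 0], -0.004],
    [1, [0.01, -0.115, 0], -0.004],
    [1, [0.01, -0.115, 0], -0.004]
  ]
}}

```text
time: 16.75
position: [0.5611, 0.2341, 0.2004]
tcp_rot: [-180.0, 0.2, 11.8]
wrist_force: [-0.3, 0.3, -1.4]
opening: 0.0094
```

```bash
python3 - <<'E'
from h import *
go([.561,.2341,.2003],11.8)
for n in('scene','side'):
    im,d=snapshot(n);np.save(f'pics/{n}2.npy',im);np.save(f'pics/{n}2d.npy',d);cv2.imwrite(f'pics/{n}2.png',im[:,:,::-1])
    pr=proj(n,[.5595,.2333,.165]);print(n,'expected glass px',pr)
    u,v=pr.astype(int)
    cv2.imwrite(f'pics/g_{n}.png',cv2.resize(im[v-60:v+60,u-70:u+70],None,fx=5,fy=5,interpolation=cv2.INTER_CUBIC)[:,:,::-1])
    P=cloud(n,d);hsv=cv2.cvtColor(im,cv2.COLOR_RGB2HSV)
    m=np.zeros(d.shape,bool);m[v-25:v+25,u-25:u+25]=1
    m&=(hsv[...,0]<20)&(hsv[...,1]>120)
    q=np.argwhere(m)
    if len(q)>10:
        print(n,len(q),q.min(0),q.max(0),q.mean(0),'cloud',np.nanmedian(P[m],axis=0))
E
```

```text
t 16.75 pos [0.5611 0.2341 0.2004] rot [-179.98    0.23   11.8 ] shift [-0.001 -0.     0.001] yaw -0.0
scene expected glass px [350.22992268 158.54283001]
scene 158 [133 343] [166 360] [158.47468354 349.71518987] cloud [0.56146478 0.22960606 0.16572525]
side expected glass px [188.26103132 218.6249273 ]
side 129 [195 167] [225 193] [216.40310078 185.87596899] cloud [0.55807289 0.2382982  0.16810026]
```

View pics/g_scene.png

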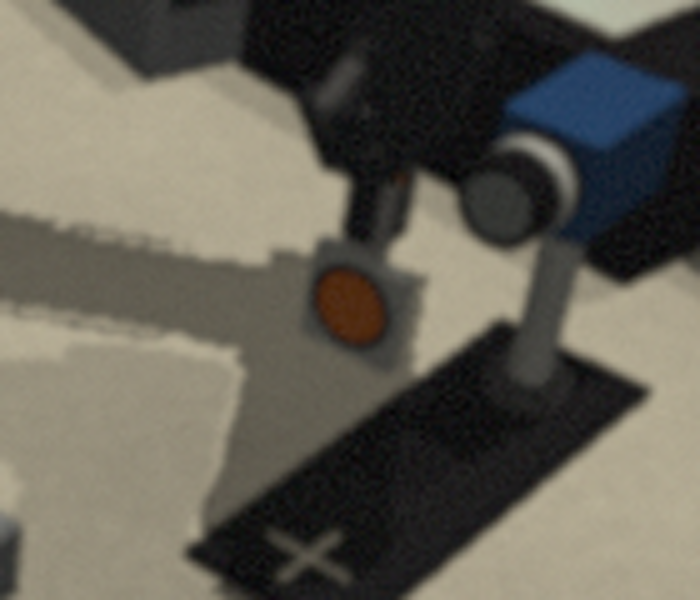

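View pics/g_side.png

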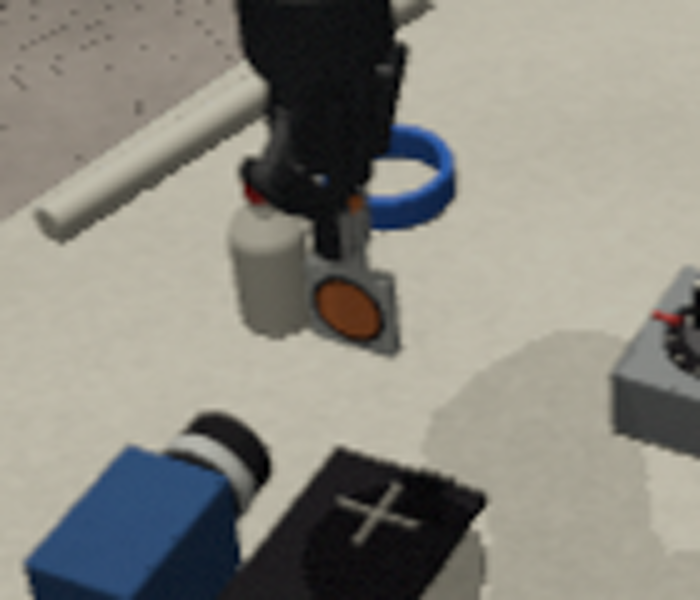

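View pics/scene2.png

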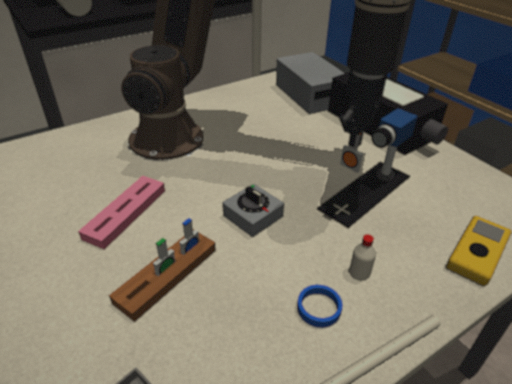

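```bash
python3 - <<'E'
from h import *
ax=np.radians(101.8);x=np.array([np.cos(ax),np.sin(ax),0])
for n,sg in(('scene',-1),('side',1)):
    im=np.load(f'pics/{n}2.npy');d=np.load(f'pics/{n}2d.npy');P=cloud(n,d)
    hsv=cv2.cvtColor(im,cv2.COLOR_RGB2HSV);u,v=proj(n,[.5595,.2333,.165]).astype(int)
    m=np.zeros(d.shape,np.uint8);m[v-20:v+20,u-20:u+20]=1;m&=((hsv[...,0]<20)&(hsv[...,1]>110)).astype(np.uint8)
    k,l,s,c=cv2.connectedComponentsWithStats(m);i=1+np.argmax(s[1:,4]);cu=c[i]
    K,M=cam(n);r=M[:3,:3]@np.array([(cu[0]-K[0,2])/K[0,0],(cu[1]-K[1,2])/K[1,1],1]);p0=np.array([.5595,.2333,.165])+sg*.005*x
    t=((p0-M[:3,3])@x)/(r@x);g=M[:3,3]+t*r
    y=np.array([-x[1],x[0],0]);e=g-p0
    print(n,s[i],cu,'rayplane lateral',e@y,'dz',e[2],'cloud',np.nanmedian(P[l==i],axis=0))
    b=(P[...,2]>.185)&(P[...,2]<.21)&(P[...,1]>.35)&(P[...,0]>.3)&(im[...,2]>im[...,0]*1.3);print('camtop z',np.nanmedian(P[b][:,2]))
    tb=(abs(P[...,2])<.01)&(P[...,0]>.6)&(P[...,0]<.7)&(P[...,1]>-.1)&(P[...,1]<.1);print('table',np.nanmedian(P[tb][:,2]))
E
```

```text
scene [343 152  14  15 161] [349.51552795 158.89440994] rayplane lateral -0.001151480509384028 dz 0.0019743109040352425 cloud [0.56097814 0.22960945 0.16524667]
camtop z 0.19529138151089998
table 0.0005086231492302806
side [181 214  13  12 113] [187.19469027 219.52212389] rayplane lateral -0.0002981353389615974 dz 0.000721423130595894 cloud [0.55807289 0.23862754 0.16640867]
camtop z 0.19530810444138602
table 0.0013177717998393845
```

```bash
python3 - <<'E'
from h import *
ax=np.radians(101.8);x=np.array([np.cos(ax),np.sin(ax),0]);y=np.array([-x[1],x[0],0])
for n in('scene','side'):
    P=cloud(n,np.load(f'pics/{n}2d.npy'));e=P-np.array([.5595,.2333,.165]);a,b,c=e@x,e@y,e[...,2]
    m=(abs(a)<.012)&(abs(b)<.03)&(c>-.035)&(c<.024)
    r=cv2.minAreaRect((np.stack([b[m],c[m]],-1)*1000).astype(np.float32));print(n,m.sum(),r)
    f=m&(c<.02);A=np.stack([b[f],c[f],np.ones(f.sum())],-1);s=np.linalg.lstsq(A,a[f],rcond=None)[0];print('face slopes deg (yaw,tilt)',np.degrees(s[:2]),s[2])
E
python3 w.py w7
```

```text
scene 375 ((-2.038084030151367, -0.9909572601318359), (50.88481140136719, 49.6789665222168), 0.22678697109222412)
face slopes deg (yaw,tilt) [-1.97582601 -0.51201803] -0.0033210089089381794
side 261 ((-1.3583393096923828, -1.777313232421875), (51.31914138793945, 53.09588623046875), 89.86959075927734)
face slopes deg (yaw,tilt) [-2.4341009   1.35921527] 0.004754421736161351
[0.56108164 0.23405512 0.20036257] [-179.98251229    0.23263828   11.79469357]
```

View pics/w7.png

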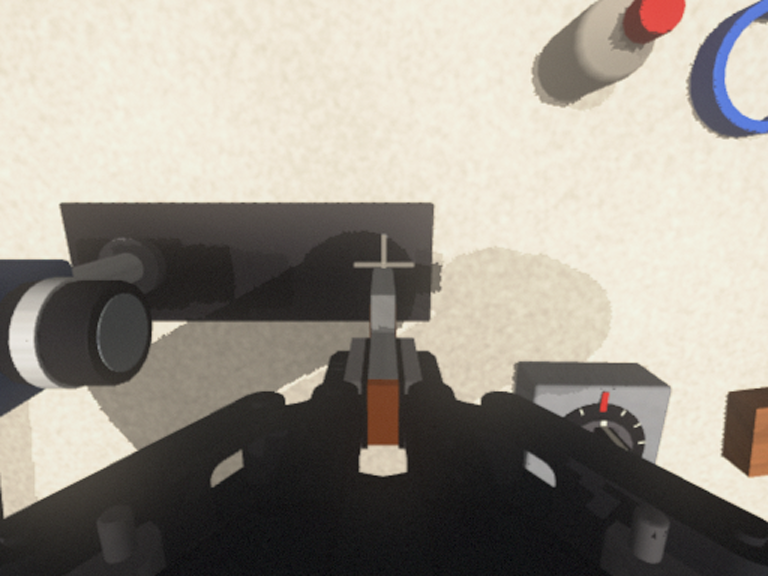

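```bash
python3 - <<'E'
from h import *
ax=np.radians(101.8);x=np.array([np.cos(ax),np.sin(ax),0]);y=np.array([-x[1],x[0],0])
for n in('scene','side'):
    P=cloud(n,np.load(f'pics/{n}2d.npy'));e=P-np.array([.5598,.2333,.165]);a,b,c=e@x,e@y,e[...,2]
    f=(abs(a)<.009)&(np.hypot(b,c)<.017);A=np.stack([b[f],c[f],np.ones(f.sum())],-1);s=np.linalg.lstsq(A,a[f],rcond=None)[0];print(n,f.sum(),np.degrees(s[:2]),s[2],'resid',np.std(a[f]-A@s))
print(get_obs()['time'],get_obs()['opening'])
E
```

```text
scene 125 [1.48549397 0.81586275] -0.003808262017927748 resid 0.001134715870710122
side 80 [-0.51569258  0.22627788] 0.005675326582936964 resid 0.001384120147789051
16.9 0.0092379035918239
```

The glass-only fit is square within noise (+1.5° and −0.5°), and the position agrees to 1–2 mm in all views. In the wrist view, the knob pointer is still at the red mark. I'm handing in.

```bash
python3 -c "
from workcell import *
print(sign_off())"
```

```text
the job is handed in; nothing more can be done
None
```

I turned the focus knob clockwise to the red index mark and let go of it. Then I drew the amber filter out of the wooden rack by its tab. I handed in at about 16.9 s with the filter still held in front of the lens, above the white cross.

- **Knob:** the turn was about 54°. The close view showed the pointer in line with the red mark (bar 11.5°, box about 11°), and it still stood there in the last picture.
- **Filter position:** the glass centre is within about 1–2 mm of the target sideways and in height. The cameras disagree by about as much: the scene camera read about 2 mm high by one method and level by another.
- **Filter angle:** the tool's yaw matches the stand to within 0.3° and its tilt is about 0.2°. A first plane fit over the whole frame gave about 2° of yaw from both cameras, which I put down to the frame's edge pixels. Refitting on the glass only gave +1.5° and −0.5°, about the level of the noise.
- **Grip and the rest:** the grip is steady at 9 mm opening. The fingers are on the tab, well above the glass. The other two filters, the tape roll and the bottle are where they were.

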